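# Load a film reel and hold the tension arm at its threading stop

## Robot

A 6-joint arm with a two-finger parallel gripper is mounted at the origin on a cart in front of the work surface, level with it; the furniture and walls round the work are solid. World frame = base frame: x ahead of the robot, y to its left, z up, the work surface at z = 0. Lengths are in m, angles in rad, forces in N, time in s.
With the tool pointing down it reaches from about 0.325 to 0.925 m from the base axis. Payload 3.1 kg.
Tool frame: the origin (TCP) lies midway between the tips of the shut fingers; the grasp point (between the pads) lies 19 mm behind it; z points along the fingers, y is the line along which they close (so a half turn about z gives the same grasp; the last joint's range is limited). The gripper opens to 85 mm and grips with 20 to 120 N. Pads are 22 mm wide; open, the fingers measure 114 mm over their backs; the gripper's body (76 mm by 85 mm) begins 54 mm behind the grasp point. The pads swing forward as they close: fully open they stand 13 mm farther back than shut.
Start: joints at [-1.413, 0.217, 1.613, -0, 1.311, -0.112], TCP at [0.167, -0.602, 0.231] pointing down, gripper open.
Joint ranges: [-2.75, 2.75], [-0.78, 2.1], [0.31, 2.55], [-1.13, 4.27], [0.13, 2.63], [-2.58, 2.58]. Speed limits (rad/s): [2.79, 2.79, 3.14, 3.14, 3.14, 3.14].

## Interface

Orientations are given as a unit quaternion [w, x, y, z].
In Python, from workcell import r gives the robot as it stands.
- The arm moves only by the tool servo_tool, never from a script. Its argument "deltas" is a list of rows, each an object of numbers: "dx", "dy", "dz": the shift along the world's x, y, z in m; "twist": the turn about the world's z in degrees; "fingers": the opening, from 0 (shut) to 1 (fully open). A call has 1 to 12 rows; each row is the pose to reach, as a shift and turn from the pose commanded when the call began; what a row does not reach only later rows make up. A row lasts 1/8 s, in which the tool goes at most 62.5 mm and 10.7 degrees, less where a joint would pass 70% of its speed; a pose out of reach is approached as far as the arm can. A call with a gripper value outside its range is refused whole. The fingers move at their own pace and stop on an object; "squeeze" is the grip in N (left out, the last holds). Time passes only in rows, so rows that repeat a pose let the fingers close. It gives the time, the measured TCP pose, the force, the opening and the grip force at its end, in the units of the state.
- r.get_state(): the state, without advancing time (a new reading comes with each control period).
- r.snapshot(name): name is "scene" or "top" or "wrist"; returns a dict with "image" (384x512x3 uint8, red, green, blue), "camera_matrix" (3x3 intrinsics, pixels), "k1" (the pictures are not rectified: a ray, as slopes to the right and down, at radius r is drawn at 1 + k1 r^2 times it, then the intrinsics apply), "extrinsics" (4x4, takes a point from camera to world coordinates). Camera axes: x right, y down, z forward; pixel columns grow to the right and rows downward; lengths in m; the calibration is good to about 2 mm. A picture is of the moment at which its call begins. There is no depth.
- r.close_job(): hands the job in; it is judged then, once.
The state is a dict: "time_s": time; "joint_pos": joint angles; "qvel": joint speeds; "effort": joint torques, N m; "tcp_pos": TCP position; "tool_rot": TCP orientation; "ft_force": force on the tool from outside, world axes, zero at the start; "moment": the same for the moment, N m; "opening": opening from 0.0 (shut) to 1.0 (fully open); "grasp_force": force on a finger pad.
Only numpy, scipy, OpenCV 4.12 (cv2) and the standard library are available. Lean on these libraries where they do the work, as an engineer would, in place of code of your own. Each camera call takes 0.05 s, during which the arm holds its last target. There are 200 camera calls.

## Task

Get the film pay-off unit ready for threading: slide the large film reel, flat on the mat and never lifted, into the unit's open throat until its rim bears on both rim rollers. Then swing the sprung tension arm, which has a finger post on its free end, towards the front of the unit, right up to the forward stop, and keep holding it there against its spring: the job finishes while you are still holding it, with the reel still seated. Do not let the arm snap back, and leave the small reel and the other things on the bench where they lie.

Things in the scene. Friction and masses are not known exactly. Their poses are not given: they have to be found in the camera images.
- film_reel: the large white film reel, 86 mm across, 17 mm high, 0.05 to 0.1 kg, lying flat and loose on the mat; two round flanges on a hub (upper flange 86 mm, lower 84 mm across, a shallow groove between). Origin at the centre of its underside, z up
- small_reel: the small black film reel, 72 mm across, 14 mm high, loose; it does not belong in the unit and stays where it is. Origin at the centre of its underside. It and the large reel may have changed places
- payoff_unit: film pay-off unit, fixed on the mat: an 8 mm aluminium plate, 170 mm wide in its x, from y = -210 mm to the throat at its left. Its axes: -x front (towards the robot, within 0.25 rad), +y left, z up; origin on the mat, centre of the reel's place. On the plate: two film guides at x -60, y -84 and -128 mm, 44 mm high; two stop posts beside the arm, 59 mm high; all lower than the finger post
- reel_seat (a point): centre of the seated reel, on the mat; axes as the unit's. The throat round it is a slot with the bare mat as floor, 98 mm wide between two 8 mm high, 31 mm wide prongs (inner faces x -49 and +49 mm, rounded ends at y +20 mm), open to +y. It ends at two upright rim rollers, 20 mm in diameter, 31 mm high, at x -25 and +25, y -47 mm; a reel slid in along -y stops on both
- throat_mouth (a point): point on the mat on the throat's centre line, 90 mm outside the seat (+y of the unit), where a reel lies clear in front of the throat; axes as the unit's
- pivot_axis (a point): on the vertical axis about which the tension arm turns, 50 mm above the mat, at x +20, y -95 mm of the unit; axes as the unit's. The pivot body below it is 43 mm in diameter, with an open coil spring; the arm's hub above it reaches 64 mm above the mat
- finger_post (a point): centre of the black finger post on the free end of the arm, 100 mm from the pivot axis: upright, round, 13 mm in diameter (15 mm head), 54 to 90 mm above the mat; this point is 76 mm above the mat and turns with the arm. The arm is a bar 18 mm wide, top 54 mm above the mat, with a 30 mm roller under its free end, 16 to 42 mm above the mat
- tension_arm (a joint): arm angle, rad. 0: on its rear stop, where it starts (pointing 30 degrees to the rear of the unit's -y); grows as it swings clockwise seen from above, to the front; 1.10: on the forward stop (33 degrees to the front of -y). Its spring resists with 0.27 N m (2.7 N at the post) at 0, rising to 0.77 N m (7.7 N) at the forward stop, and returns the arm as soon as it is let go
- carrier_plate: black carrier plate with four windows, 62 x 120 x 12 mm, loose, to the right of the unit; leave alone. Origin under its middle
- slide_box: small pale cardboard box with a lift-off lid, 41 x 85 x 30 mm, loose, to the right of the unit; leave alone. Origin under its middle
Not all that is in view belongs to the job. Of the things shaped like the film_reel, the white one is meant.

How it is judged:
On the way, in this order (a step that is already met when the one before it is completed fails the run):
1. the large reel lies in the throat against both rim rollers, at rest (horizontal distance between film_reel and reel_seat below 0.006 m and height (world z) of film_reel below 0.005 m and linear speed of film_reel below 0.02 m/s), for 0.3 s.
2. the arm is held on its forward stop by the fingers (value of joint tension_arm above 1.06 rad and contact force between the fingers and tension_arm above 1.5 N), for 0.3 s.
At the end, for the whole second after the job is handed in: The large reel lies flat and still within 6 mm of its seat against both rim rollers, and the fingers are holding the tension arm at more than 1.06 rad, that is within 0.04 rad (about 4 mm at the post) of its forward stop, with more than 1.5 N on it (all of step 1 and all of step 2 and angle between film_reel's own z axis and vertical below 0.06 rad); the arm keeps its last pose, push and grip.
It fails at once if the large reel is lifted more than 15 mm off the mat or tipped by more than 0.3 rad (height (world z) of film_reel above 0.015 m or angle between film_reel's own z axis and vertical above 0.3 rad).
It fails at once if the tension arm snaps back (faster than 3 rad/s) (velocity of joint tension_arm below -3 rad/s).
It fails at once if the small reel or another loose thing is moved by more than 20 mm (distance of any of small_reel, slide_box, carrier_plate from where it was at the start of the episode above 0.02 m).
It also fails if it takes over 58 s, if anything falls off the work surface, if the arm or the gripper's body presses on something with over 40 N, if the wrist force passes 120 N, or if a joint passes its speed limit or range.

## Working session

There is one attempt and no reset: what is moved stays moved. The work goes in short steps, Python scripts to look and compute and a tool call to move; the robot and the scene stay as the last step left them, time stands still between calls to the robot, and variables do not carry over. Pictures are saved under pics/ and viewed, at most 12 in all, crops included, and the job is handed in when it is done.

Besides the shell and the picture viewer there is one more tool, called after "Call:" as name(argument=value, ...) on one line, values as JSON. servo_tool: Moves the arm, as the interface text tells. Its arguments: {"type":"object","properties":{"deltas":{"type":"array"},"squeeze":{"type":"number"}},"required":["deltas"]}

```bash
mkdir -p pics; cat > h.py <<'E'
import numpy as np, cv2
from workcell import r
def snap(n,f=None):
    s=r.snapshot(n)
    if f: cv2.imwrite(f'pics/{f}.png',s["image"][:,:,::-1])
    return s
def ray(s,u,v):
    K=np.array(s["camera_matrix"]);T=np.array(s["extrinsics"])
    p=cv2.undistortPoints(np.array([[[u,v]]],float),K,np.array([s["k1"],0,0,0.]))[0,0]
    return T[:3,3],T[:3,:3]@np.array([p[0],p[1],1.])
def onz(s,u,v,z):
    o,d=ray(s,u,v); return (o+d*(z-o[2])/d[2])
def proj(s,P):
    K=np.array(s["camera_matrix"]);T=np.array(s["extrinsics"])
    c=T[:3,:3].T@(np.array(P,float)-T[:3,3])
    x,y=c[0]/c[2],c[1]/c[2];k=1+s["k1"]*(x*x+y*y)
    return K[0,0]*x*k+K[0,2],K[1,1]*y*k+K[1,2]
E
python3 - <<'E'
from h import *
a=snap("scene","scene");b=snap("top","top")
cv2.imwrite('pics/both.png',cv2.resize(np.vstack([a["image"],b["image"]])[:,:,::-1],None,fx=.78,fy=.78))
for s in(a,b):print(np.round(s["extrinsics"],3),s["k1"])
st=r.get_state();print(st)
E
```

```text
[[ 0.569 -0.387  0.726 -0.734]
 [-0.822 -0.241  0.516 -0.868]
 [-0.025 -0.89  -0.455  0.865]
 [ 0.     0.     0.     1.   ]] 0.03676932328999133
[[-0.009 -0.99   0.143  0.32 ]
 [-1.     0.009  0.002  0.004]
 [-0.004 -0.143 -0.99   1.348]
 [ 0.     0.     0.     1.   ]] 0.046330378811701385
{'time_s': 0.1, 'joint_pos': array([-1.41316305e+00,  2.17720240e-01,  1.61482101e+00,  2.30753389e-05,
        1.31134141e+00, -1.12178013e-01]), 'qvel': array([-4.80601096e-04, -5.85162603e-04, -1.72110188e-03, -1.33450725e-03,
       -6.82387966e-04,  9.21131138e-05]), 'effort': array([-1.77214191e-03, -3.98081195e+01, -3.04970098e+01, -2.15173263e-04,
        4.28627434e-03,  1.07122482e-06]), 'tcp_pos': array([ 0.16651321, -0.60161265,  0.2300484 ]), 'tool_rot': array([-1.14495932e-03,  9.90913776e-01,  1.34493780e-01, -1.48757093e-05]), 'ft_force': array([-0.8041678 ,  0.39780402,  0.62407744]), 'moment': array([-0.01044352, -0.02771899, -0.01492704]), 'grasp_force': 0.0, 'opening': 1.0024491296258216}
```

View pics/top.png

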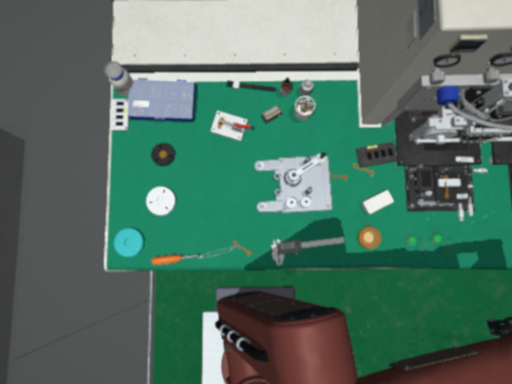

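View pics/scene.png

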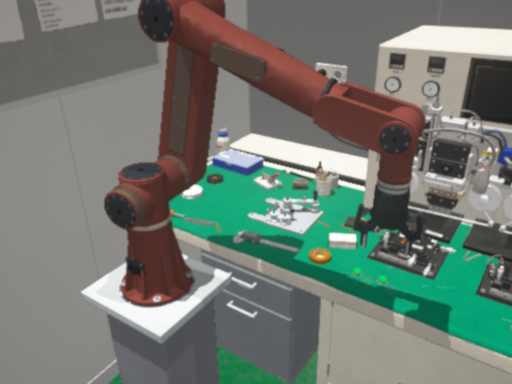

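Top view: the white large reel is at (160,201), the small black reel at (163,154), and the unit is around (293,184) with its throat opening left. Things that could be mistaken for the reel are the teal disc (128,242), the orange tape roll (369,237) and the black reel (163,154). The white disc at (160,201) fits the description. I'll check it in a crop.

```bash
python3 - <<'E'
from h import *
b=snap("top");im=b["image"]
c=cv2.resize(im[135:265,105:345,::-1],None,fx=3.3,fy=3.3,interpolation=cv2.INTER_CUBIC);cv2.imwrite('pics/crop.png',c)
hsv=cv2.cvtColor(im,cv2.COLOR_RGB2HSV)
m=((hsv[:,:,1]<70)&(hsv[:,:,2]>90)).astype(np.uint8)
n,l,st,ce=cv2.connectedComponentsWithStats(m)
for i in range(1,n):
    x,y,w,h,a=st[i]
    if 110<x<350 and 120<y<265 and a>40: print(st[i],ce[i],onz(b,*ce[i],.015 if a<900 else .008))
d=((im.max(2)<75)).astype(np.uint8)
n,l,st,ce=cv2.connectedComponentsWithStats(d)
for i in range(1,n):
    x,y,w,h,a=st[i]
    if 110<x<410 and 130<y<265 and a>15: print('dark',st[i],ce[i],onz(b,*ce[i],.012))
E
```

```text
[ 255  154   77   59 3372] [298.39620403 184.09816133] [ 0.52963659 -0.13721394  0.008     ]
[146 186  30  30 700] [160.44571429 200.45142857] [0.48178599 0.28732626 0.015     ]
[300 237  45  11 275] [321.75272727 242.21090909] [ 0.35035172 -0.20248631  0.015     ]
[271 239  24  26 285] [279.64561404 250.29473684] [ 0.32716638 -0.07506468  0.015     ]
dark [152 144  23  22 337] [162.90801187 154.27299703] [0.62701797 0.28326796 0.012     ]
dark [279 239  23  16 113] [292.26548673 248.67256637] [ 0.33172983 -0.11343408  0.012     ]
dark [245 262 214   8 790] [359.57088608 265.87974684] [ 0.27941023 -0.31341523  0.012     ]
```

View pics/crop.png

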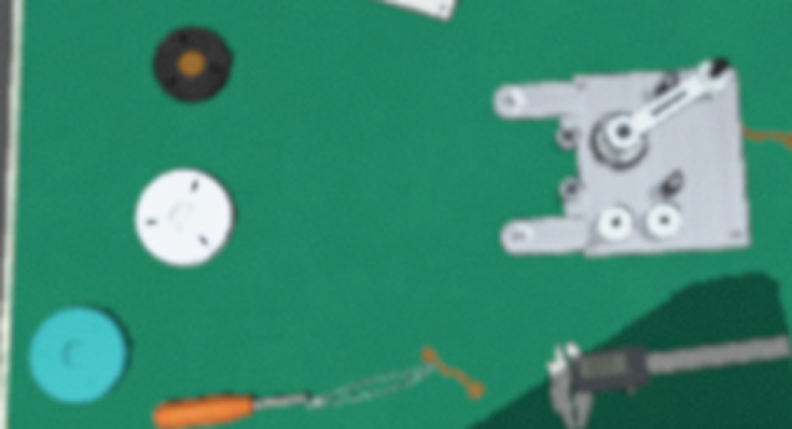

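The crop confirms it: crop (184,217) is the large white two-flange reel, the black one at (192,64) is the small reel, and the teal disc at (77,355) is a distractor. The throat opens left with its rollers at crop (568,137) and (571,190), and the finger post is at (718,68). Next I'll move above the unit for a wrist view.

Call:
servo_tool(deltas=[{"dx": 0, "dy": 0, "dz": 0.06, "fingers": 0.5}, {"dx": 0.33, "dy": 0.52, "dz": 0.12, "twist": 78, "fingers": 0.5}, {"dx": 0.33, "dy": 0.52, "dz": 0.12, "twist": 78, "fingers": 0.5}, {"dx": 0.33, "dy": 0.52, "dz": 0.12, "twist": 78, "fingers": 0.5}, {"dx": 0.33, "dy": 0.52, "dz": 0.12, "twist": 78, "fingers": 0.5}, {"dx": 0.33, "dy": 0.52, "dz": 0.12, "twist": 78, "fingers": 0.5}, {"dx": 0.33, "dy": 0.52, "dz": 0.12, "twist": 78, "fingers": 0.5}, {"dx": 0.33, "dy": 0.52, "dz": 0.12, "twist": 78, "fingers": 0.5}, {"dx": 0.33, "dy": 0.52, "dz": 0.12, "twist": 78, "fingers": 0.5}, {"dx": 0.33, "dy": 0.52, "dz": 0.12, "twist": 78, "fingers": 0.5}, {"dx": 0.33, "dy": 0.52, "dz": 0.12, "twist": 78, "fingers": 0.5}, {"dx": 0.33, "dy": 0.52, "dz": 0.12, "twist": 78, "fingers": 0.5}])

```text
validation failed for argument at $.de...
```

```bash
python3 - <<'E'
from h import *
w=snap("wrist","w1");print(np.round(w["extrinsics"],3));np.save('pics/w1.npy',w,allow_pickle=True)
s=r.get_state();print(s["tcp_pos"],s["tool_rot"],s["opening"],s["time_s"],s["joint_pos"])
E
```

```text
[[ 0.267 -0.925 -0.27   0.235]
 [-0.964 -0.257 -0.071 -0.583]
 [-0.003  0.28  -0.96   0.372]
 [ 0.     0.     0.     1.   ]]
[ 0.16652935 -0.60185795  0.23041276] [-8.05852823e-04  9.90913245e-01  1.34500154e-01 -2.03673191e-05] 1.0014099639621616 0.2 [-1.41318644e+00  2.17502060e-01  1.61438255e+00 -4.28362224e-06
  1.31132026e+00 -1.12207126e-01]
```

View pics/w1.png

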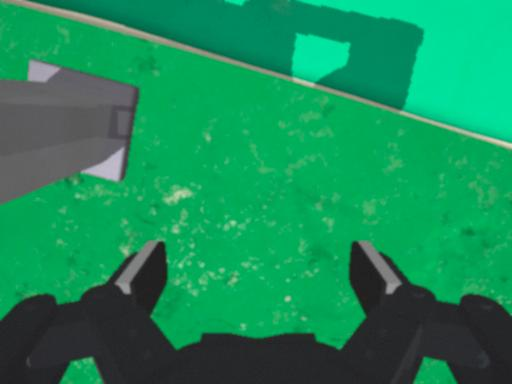

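The move was refused and the picture only shows the start place, with the floor and the bench edge. I'll resend it with every field in every row.

Call:
servo_tool(deltas=[{"dx": 0.0, "dy": 0.0, "dz": 0.06, "twist": 0, "fingers": 0.5}, {"dx": 0.33, "dy": 0.52, "dz": 0.12, "twist": 78, "fingers": 0.5}, {"dx": 0.33, "dy": 0.52, "dz": 0.12, "twist": 78, "fingers": 0.5}, {"dx": 0.33, "dy": 0.52, "dz": 0.12, "twist": 78, "fingers": 0.5}, {"dx": 0.33, "dy": 0.52, "dz": 0.12, "twist": 78, "fingers": 0.5}, {"dx": 0.33, "dy": 0.52, "dz": 0.12, "twist": 78, "fingers": 0.5}, {"dx": 0.33, "dy": 0.52, "dz": 0.12, "twist": 78, "fingers": 0.5}, {"dx": 0.33, "dy": 0.52, "dz": 0.12, "twist": 78, "fingers": 0.5}, {"dx": 0.33, "dy": 0.52, "dz": 0.12, "twist": 78, "fingers": 0.5}, {"dx": 0.33, "dy": 0.52, "dz": 0.12, "twist": 78, "fingers": 0.5}, {"dx": 0.33, "dy": 0.52, "dz": 0.12, "twist": 78, "fingers": 0.5}, {"dx": 0.33, "dy": 0.52, "dz": 0.12, "twist": 78, "fingers": 0.5}], squeeze=30)

```text
time_s: 1.7
tcp_pos: [0.498, -0.0791, 0.3516]
tool_rot: [0.0, 0.683, 0.73, 0.001]
ft_force: [-0.1, -0.7, 0.3]
opening: 0.498
grasp_force: 0.0
```

```bash
python3 - <<'E'
from h import *
w=snap("wrist","w1");print(np.round(w["extrinsics"],3))
import pickle;pickle.dump(w,open('w1.pkl','wb'))
cv2.imwrite('pics/w2.png',cv2.resize(w["image"][:,:,::-1],None,fx=1.5,fy=1.5,interpolation=cv2.INTER_CUBIC))
E
```

```text
[[ 0.998  0.064  0.019  0.493]
 [ 0.067 -0.958 -0.277 -0.008]
 [ 0.001  0.278 -0.961  0.493]
 [ 0.     0.     0.     1.   ]]
```

View pics/w2.png

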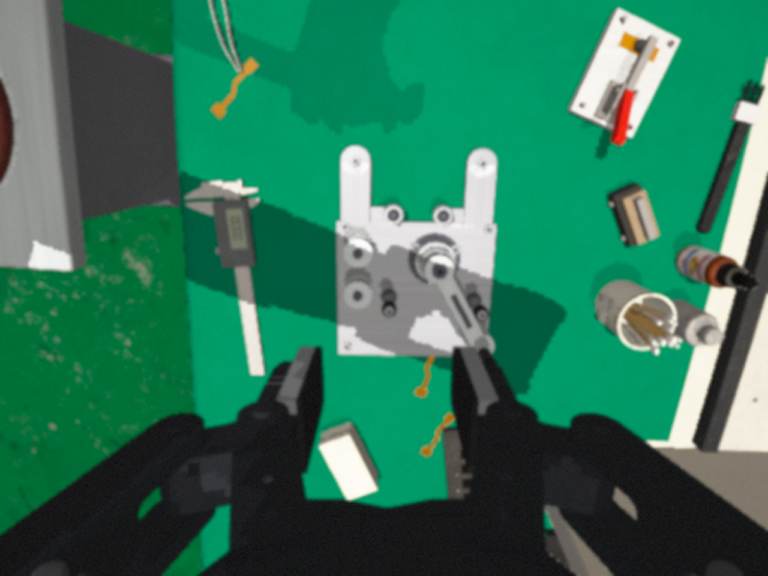

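The wrist view (×1.5) shows prong bolts at (355,160) and (483,161), and rim rollers at (394,215) and (443,215). The hub is at (438,265), and the arm points down-right to the post, which is hidden behind the right finger near (485,345).

```bash
python3 - <<'E'
from h import *
import pickle;w=pickle.load(open('w1.pkl','rb'))
g=cv2.cvtColor(w["image"],cv2.COLOR_RGB2HSV)
m=((g[:,:,1]<60)&(g[:,:,2]>120)).astype(np.uint8)
m[:, :215]=0;m[:,340:]=0;m[:90]=0
m[145:]=0
xs=np.argwhere(m)
# prong edges per row -> world at z=.008
E=[]
for v in range(112,140,3):
    c=np.flatnonzero(m[v]); c=np.split(c,np.flatnonzero(np.diff(c)>3)+1)
    c=[k for k in c if len(k)>5]
    row=[(k[0]-.5,k[-1]+.5) for k in c]
    E.append((v,row))
for v,row in E:
    if len(row)>=2: print(v,row[0],row[-1],[np.round(onz(w,u,v,.008)[:2],4) for u in (row[0][0],row[0][1],row[-1][0],row[-1][1])])
for nm,u,v,z in [('b1',355,160,.008),('b2',483,161,.008),('c1',337,221,.008),('c2',495,221,.008),('c3',337,355,.008),('r1',394,214,.031),('r2',443,214,.031),('hub',438,266,.064)]:
    print(nm,onz(w,(u-.25)/1.5,(v-.25)/1.5,z))
# prong tips
for a,b in((215,260),(300,340)):
    q=np.argwhere(m[:,a:b]);v=q[:,0].min();u=q[q[:,0]==v][:,1].mean()+a;print('tip',u,v,onz(w,u,v-.5,.008))
E
```

```text
112 (np.float64(226.5), np.float64(247.5)) (np.float64(310.5), np.float64(330.5)) [array([ 0.4472, -0.0282]), array([ 0.4792, -0.0261]), array([ 0.575 , -0.0196]), array([ 0.6056, -0.0174])]
115 (np.float64(226.5), np.float64(247.5)) (np.float64(310.5), np.float64(330.5)) [array([ 0.4474, -0.0327]), array([ 0.4794, -0.0306]), array([ 0.5755, -0.024 ]), array([ 0.6062, -0.0219])]
118 (np.float64(226.5), np.float64(247.5)) (np.float64(309.5), np.float64(330.5)) [array([ 0.4476, -0.0372]), array([ 0.4797, -0.0351]), array([ 0.5745, -0.0286]), array([ 0.6067, -0.0263])]
121 (np.float64(226.5), np.float64(247.5)) (np.float64(309.5), np.float64(330.5)) [array([ 0.4478, -0.0417]), array([ 0.48  , -0.0396]), array([ 0.575 , -0.0331]), array([ 0.6073, -0.0308])]
124 (np.float64(226.5), np.float64(247.5)) (np.float64(309.5), np.float64(329.5)) [array([ 0.448 , -0.0462]), array([ 0.4802, -0.0441]), array([ 0.5755, -0.0376]), array([ 0.6063, -0.0355])]
127 (np.float64(226.5), np.float64(247.5)) (np.float64(309.5), np.float64(329.5)) [array([ 0.4482, -0.0508]), array([ 0.4805, -0.0487]), array([ 
[... 537 characters left out ...]
 array([ 0.4813, -0.0624]), array([ 0.5759, -0.056 ]), array([ 0.6071, -0.0538])]
139 (np.float64(226.5), np.float64(267.5)) (np.float64(289.5), np.float64(328.5)) [array([ 0.4489, -0.0692]), array([ 0.5126, -0.065 ]), array([ 0.5469, -0.0627]), array([ 0.6077, -0.0585])]
b1 [ 0.46205319 -0.01910624  0.008     ]
b2 [ 0.59147465 -0.01122922  0.008     ]
c1 [ 0.44628594 -0.08218677  0.008     ]
c2 [ 0.61142725 -0.07103831  0.008     ]
c3 [ 0.45191098 -0.23475701  0.008     ]
r1 [ 0.50468509 -0.06796892  0.031     ]
r2 [ 0.55322771 -0.0646838   0.031     ]
hub [ 0.54908778 -0.11008283  0.064     ]
tip 236.5 97 [ 0.46132945 -0.00448792  0.008     ]
tip 321.5 99 [0.5894572  0.00139252 0.008     ]
```

Seat ≈ (0.527, -0.0195), yaw ≈ 0.05. The resting post should be near (0.606, -0.197). Next, a better measurement of the reel from above it.

Call:
servo_tool(deltas=[{"dx": -0.018, "dy": 0.33, "dz": 0, "twist": -1, "fingers": 0.5}, {"dx": -0.018, "dy": 0.33, "dz": 0, "twist": -1, "fingers": 0.5}, {"dx": -0.018, "dy": 0.33, "dz": 0, "twist": -1, "fingers": 0.5}, {"dx": -0.018, "dy": 0.33, "dz": 0, "twist": -1, "fingers": 0.5}, {"dx": -0.018, "dy": 0.33, "dz": 0, "twist": -1, "fingers": 0.5}, {"dx": -0.018, "dy": 0.33, "dz": 0, "twist": -1, "fingers": 0.5}, {"dx": -0.018, "dy": 0.33, "dz": 0, "twist": -1, "fingers": 0.5}, {"dx": -0.018, "dy": 0.33, "dz": 0, "twist": -1, "fingers": 0.5}])

```text
time_s: 2.75
tcp_pos: [0.479, 0.2456, 0.3511]
tool_rot: [0.0, 0.693, 0.721, -0.001]
ft_force: [0.7, 0.7, -0.1]
opening: 0.5
grasp_force: 0.0
```

```bash
cat >> h.py <<'E'
def reel(s):
    g=cv2.cvtColor(s["image"],cv2.COLOR_RGB2HSV);m=((g[:,:,1]<70)&(g[:,:,2]>110)).astype(np.uint8)
    for c in cv2.findContours(m,cv2.RETR_EXTERNAL,cv2.CHAIN_APPROX_NONE)[0]:
        a=cv2.contourArea(c)
        if a<400: continue
        P=np.array([onz(s,*p[0],.017)[:2] for p in c],np.float32)
        (x,y),rad=cv2.minEnclosingCircle(P)
        if .035<rad<.055: print('reel?',np.round((x,y,rad),4),'fill',round(cv2.contourArea(P)/(np.pi*rad*rad),2),c[:,0].mean(0))
E
python3 - <<'E'
from h import *
w=snap("wrist","w3");reel(w);reel(snap("top"))
print(r.get_state()["tcp_pos"],r.get_state()["time_s"])
E
```

```text
reel? [0.4832 0.2907 0.0441] fill 0.96 [261.73333333 117.34545455]
reel? [ 0.4707 -0.3753  0.0482] fill 0.53 [377.2739726  201.65753425]
[0.47908009 0.24571686 0.35131658] 2.85
```

View pics/w3.png

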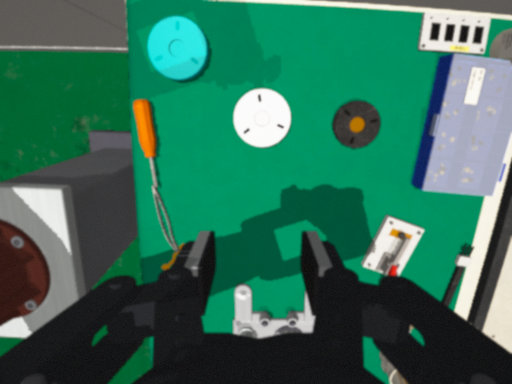

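The wrist view shows the white reel at (262,117), which gives (0.483, 0.291). The black reel is at (357,124) and the teal disc at (178,47), both clear of the path. I'll lower the half-open fingers behind it on the +y side.

Call:
servo_tool(deltas=[{"dx": 0.001, "dy": 0.055, "dz": -0.02, "twist": 0, "fingers": 0.5}, {"dx": 0.001, "dy": 0.109, "dz": -0.05, "twist": 0, "fingers": 0.5}, {"dx": 0.001, "dy": 0.109, "dz": -0.11, "twist": 0, "fingers": 0.5}, {"dx": 0.001, "dy": 0.109, "dz": -0.17, "twist": 0, "fingers": 0.5}, {"dx": 0.001, "dy": 0.109, "dz": -0.23, "twist": 0, "fingers": 0.5}, {"dx": 0.001, "dy": 0.109, "dz": -0.29, "twist": 0, "fingers": 0.5}, {"dx": 0.001, "dy": 0.109, "dz": -0.32, "twist": 0, "fingers": 0.5}, {"dx": 0.001, "dy": 0.109, "dz": -0.335, "twist": 0, "fingers": 0.5}, {"dx": 0.001, "dy": 0.109, "dz": -0.343, "twist": 0, "fingers": 0.5}, {"dx": 0.001, "dy": 0.109, "dz": -0.346, "twist": 0, "fingers": 0.5}, {"dx": 0.001, "dy": 0.109, "dz": -0.346, "twist": 0, "fingers": 0.5}])

```text
time_s: 4.22
tcp_pos: [0.4807, 0.3572, 0.0066]
tool_rot: [0.0, 0.692, 0.722, 0.001]
ft_force: [0.7, -0.7, -0.6]
opening: 0.498
grasp_force: 0.0
```

```bash
python3 - <<'E'
from h import *
w=snap("wrist","w4");reel(snap("top","t4"))
s=r.get_state();print(s["tcp_pos"],s["ft_force"])
T=snap("top")["image"]
cv2.imwrite('pics/m4.png',np.hstack([w["image"][:,:,::-1][:300],cv2.resize(T[140:270,100:224,::-1],(286,300))]))
E
```

```text
reel? [ 0.4707 -0.3753  0.0482] fill 0.53 [377.2739726  201.65753425]
reel? [0.4814 0.2876 0.0462] fill 0.91 [160.31325301 200.57831325]
[0.48055984 0.35719689 0.00664573] [ 0.84429446  0.54195735 -0.0481732 ]
```

View pics/m4.png

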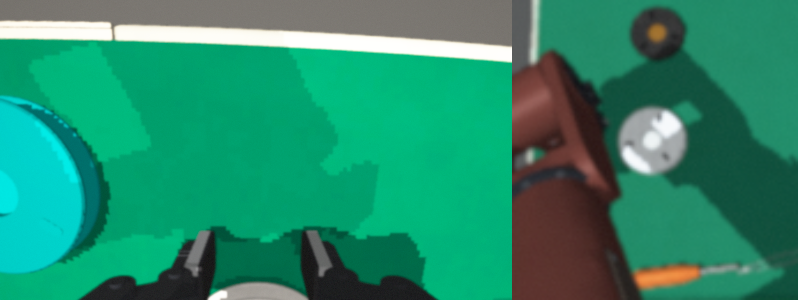

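The wrist view (left) shows both fingertips at (205,245) and (315,245), with the reel's rim centred between them at (262,288). The top view (right) shows the hand just behind the reel and the black reel clear. I'll lower slightly and push about halfway.

Call:
servo_tool(deltas=[{"dx": 0.001, "dy": 0, "dz": -0.003, "twist": 0, "fingers": 0.5}, {"dx": 0.001, "dy": -0.008, "dz": -0.003, "twist": 0, "fingers": 0.5}, {"dx": 0.001, "dy": -0.016, "dz": -0.003, "twist": 0, "fingers": 0.5}, {"dx": 0.001, "dy": -0.024, "dz": -0.003, "twist": 0, "fingers": 0.5}, {"dx": 0.003, "dy": -0.034, "dz": -0.003, "twist": 0, "fingers": 0.5}, {"dx": 0.005, "dy": -0.046, "dz": -0.003, "twist": 0, "fingers": 0.5}, {"dx": 0.007, "dy": -0.058, "dz": -0.003, "twist": 0, "fingers": 0.5}, {"dx": 0.0095, "dy": -0.07, "dz": -0.003, "twist": 0, "fingers": 0.5}, {"dx": 0.012, "dy": -0.082, "dz": -0.003, "twist": 0, "fingers": 0.5}, {"dx": 0.014, "dy": -0.094, "dz": -0.003, "twist": 0, "fingers": 0.5}, {"dx": 0.016, "dy": -0.104, "dz": -0.003, "twist": 0, "fingers": 0.5}, {"dx": 0.016, "dy": -0.104, "dz": -0.003, "twist": 0, "fingers": 0.5}])

```text
time_s: 5.88
tcp_pos: [0.4958, 0.2518, 0.0023]
tool_rot: [0.0, 0.692, 0.722, -0.0]
ft_force: [-0.1, -0.2, 0.6]
opening: 0.503
grasp_force: 0.0
```

```bash
python3 - <<'E'
from h import *
t=snap("top","t5");reel(t)
s=r.get_state();print(s["tcp_pos"],s["ft_force"])
E
```

```text
reel? [ 0.4707 -0.3753  0.0482] fill 0.53 [377.28767123 201.67123288]
reel? [0.4973 0.2005 0.0451] fill 0.79 [190.20253165 194.93670886]
[0.49578132 0.25226903 0.00235651] [-0.63940603 -0.2702172   0.37728983]
```

The reel is following the cradle, about 48 mm ahead of the TCP. I'll push on to the mouth.

Call:
servo_tool(deltas=[{"dx": 0.002, "dy": -0.01, "dz": 0, "twist": 0, "fingers": 0.5}, {"dx": 0.004, "dy": -0.022, "dz": 0, "twist": 0, "fingers": 0.5}, {"dx": 0.0065, "dy": -0.035, "dz": 0, "twist": 0, "fingers": 0.5}, {"dx": 0.009, "dy": -0.048, "dz": 0, "twist": 0, "fingers": 0.5}, {"dx": 0.0115, "dy": -0.061, "dz": 0, "twist": 0, "fingers": 0.5}, {"dx": 0.014, "dy": -0.074, "dz": 0, "twist": 0, "fingers": 0.5}, {"dx": 0.0165, "dy": -0.087, "dz": 0, "twist": 0, "fingers": 0.5}, {"dx": 0.019, "dy": -0.1, "dz": 0, "twist": 0, "fingers": 0.5}, {"dx": 0.021, "dy": -0.112, "dz": 0, "twist": 0, "fingers": 0.5}, {"dx": 0.023, "dy": -0.122, "dz": 0, "twist": 0, "fingers": 0.5}, {"dx": 0.024, "dy": -0.13, "dz": 0, "twist": 0, "fingers": 0.5}, {"dx": 0.024, "dy": -0.13, "dz": 0, "twist": 0, "fingers": 0.5}])

```text
time_s: 7.42
tcp_pos: [0.5196, 0.122, 0.0022]
tool_rot: [-0.0, 0.692, 0.722, -0.0]
ft_force: [-0.8, 0.5, -0.2]
opening: 0.496
grasp_force: 0.0
```

```bash
python3 - <<'E'
from h import *
t=snap("top","t6");reel(t);w=snap("wrist","w6")
s=r.get_state();print(s["tcp_pos"],s["ft_force"])
cv2.imwrite('pics/m6.png',np.hstack([w["image"][:,:,::-1][150:,100:420],cv2.resize(t["image"][130:230,180:345,::-1],(386,234))]) if 0 else np.hstack([w["image"][:,:,::-1][150:384,100:420],cv2.resize(t["image"][130:230,180:345,::-1],(386,234))]))
E
```

```text
reel? [ 0.4707 -0.3753  0.0482] fill 0.53 [377.2739726  201.65753425]
[0.519524   0.12261816 0.00225263] [0.15634613 0.16805113 0.13551269]
```

View pics/m6.png

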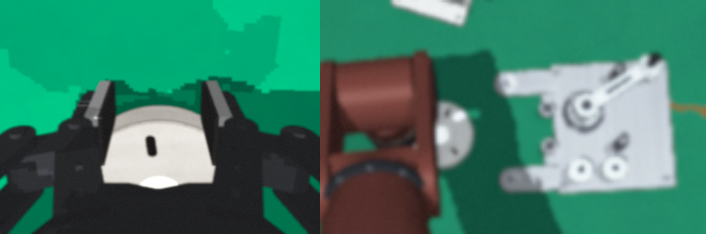

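The wrist crop shows the reel centred between the fingers at (158,145), and the top crop shows it in line with the throat, mid-throat row ≈118–130. I'll push it in.

Call:
servo_tool(deltas=[{"dx": 0.0005, "dy": -0.008, "dz": 0, "twist": 0, "fingers": 0.5}, {"dx": 0.001, "dy": -0.018, "dz": 0, "twist": 0, "fingers": 0.5}, {"dx": 0.0015, "dy": -0.028, "dz": 0, "twist": 0, "fingers": 0.5}, {"dx": 0.002, "dy": -0.038, "dz": 0, "twist": 0, "fingers": 0.5}, {"dx": 0.0025, "dy": -0.048, "dz": 0, "twist": 0, "fingers": 0.5}, {"dx": 0.003, "dy": -0.058, "dz": 0, "twist": 0, "fingers": 0.5}, {"dx": 0.0035, "dy": -0.067, "dz": 0, "twist": 0, "fingers": 0.5}, {"dx": 0.004, "dy": -0.074, "dz": 0, "twist": 0, "fingers": 0.5}, {"dx": 0.0043, "dy": -0.08, "dz": 0, "twist": 0, "fingers": 0.5}, {"dx": 0.0045, "dy": -0.084, "dz": 0, "twist": 0, "fingers": 0.5}, {"dx": 0.0047, "dy": -0.087, "dz": 0, "twist": 0, "fingers": 0.5}, {"dx": 0.0047, "dy": -0.087, "dz": 0, "twist": 0, "fingers": 0.5}])

```text
time_s: 9.02
tcp_pos: [0.5244, 0.0355, 0.0023]
tool_rot: [0.0, 0.692, 0.722, -0.0]
ft_force: [-0.9, 1.0, 0.4]
opening: 0.501
grasp_force: 0.0
```

Call:
servo_tool(deltas=[{"dx": 0, "dy": -0.001, "dz": 0, "twist": 0, "fingers": 0.5}, {"dx": 0, "dy": -0.002, "dz": 0, "twist": 0, "fingers": 0.5}, {"dx": 0, "dy": -0.003, "dz": 0, "twist": 0, "fingers": 0.5}, {"dx": 0, "dy": -0.004, "dz": 0, "twist": 0, "fingers": 0.5}, {"dx": 0, "dy": -0.004, "dz": 0, "twist": 0, "fingers": 0.5}])

```text
time_s: 9.65
tcp_pos: [0.5243, 0.0315, 0.0023]
tool_rot: [0.0, 0.692, 0.722, -0.0]
ft_force: [-0.7, 0.4, -0.5]
opening: 0.5
grasp_force: 0.1
```

Not in contact with the rollers yet. I'll creep on in small increments.

Call:
servo_tool(deltas=[{"dx": 0, "dy": -0.001, "dz": 0, "twist": 0, "fingers": 0.5}, {"dx": 0, "dy": -0.002, "dz": 0, "twist": 0, "fingers": 0.5}, {"dx": 0, "dy": -0.002, "dz": 0, "twist": 0, "fingers": 0.5}])

```text
time_s: 10.02
tcp_pos: [0.5243, 0.0295, 0.0023]
tool_rot: [0.0, 0.692, 0.722, -0.0]
ft_force: [-0.3, 0.9, 0.9]
opening: 0.5
grasp_force: 0.1
```

Call:
servo_tool(deltas=[{"dx": 0, "dy": -0.001, "dz": 0, "twist": 0, "fingers": 0.5}, {"dx": 0, "dy": -0.001, "dz": 0, "twist": 0, "fingers": 0.5}])

```text
time_s: 10.28
tcp_pos: [0.5243, 0.0285, 0.0023]
tool_rot: [0.0, 0.692, 0.722, -0.0]
ft_force: [0.4, -0.1, -0.6]
opening: 0.502
grasp_force: 0.1
```

Call:
servo_tool(deltas=[{"dx": 0, "dy": -0.001, "dz": 0, "twist": 0, "fingers": 0.5}, {"dx": 0, "dy": -0.001, "dz": 0, "twist": 0, "fingers": 0.5}])

```text
time_s: 10.52
tcp_pos: [0.5243, 0.0275, 0.0023]
tool_rot: [0.0, 0.692, 0.722, 0.0]
ft_force: [0.6, 0.5, -1.2]
opening: 0.498
grasp_force: 0.1
```

Call:
servo_tool(deltas=[{"dx": 0, "dy": -0.001, "dz": 0, "twist": 0, "fingers": 0.5}, {"dx": 0, "dy": -0.001, "dz": 0, "twist": 0, "fingers": 0.5}])

```text
time_s: 10.78
tcp_pos: [0.5243, 0.0265, 0.0023]
tool_rot: [0.0, 0.692, 0.722, -0.0]
ft_force: [-0.2, 0.1, 0.5]
opening: 0.497
grasp_force: 0.1
```

Call:
servo_tool(deltas=[{"dx": 0, "dy": -0.001, "dz": 0, "twist": 0, "fingers": 0.5}, {"dx": 0, "dy": -0.001, "dz": 0, "twist": 0, "fingers": 0.5}])

```text
time_s: 11.02
tcp_pos: [0.5243, 0.0255, 0.0023]
tool_rot: [0.0, 0.692, 0.722, 0.0]
ft_force: [-1.0, 0.1, -0.1]
opening: 0.501
grasp_force: 0.1
```

```bash
python3 - <<'E'
from h import *
t=snap("top","t7");w=snap("wrist")
s=r.get_state();print(s["tcp_pos"],s["ft_force"])
# reel rim nearest fingers, between them (row profile along centre)
im=w["image"].astype(int)
c=im[200:330,255:265].mean(1);sat=c.max(1)-c.min(1)
v=200+np.flatnonzero(sat<60)[0];print('rim top',v,onz(w,260,v,.017),onz(w,260,v,.0))
E
```

```text
[0.5243159  0.02555333 0.00230371] [-0.23241181 -0.10336477  0.56162723]
rim top 252 [0.5252034 0.0307554 0.017    ] [0.52572129 0.02189602 0.        ]
```

Call:
servo_tool(deltas=[{"dx": 0, "dy": -0.001, "dz": 0, "twist": 0, "fingers": 0.5}, {"dx": 0, "dy": -0.001, "dz": 0, "twist": 0, "fingers": 0.5}])

```text
time_s: 11.38
tcp_pos: [0.5243, 0.0246, 0.0023]
tool_rot: [-0.0, 0.692, 0.722, -0.0]
ft_force: [0.1, -0.2, 0.1]
opening: 0.506
grasp_force: 0.1
```

Call:
servo_tool(deltas=[{"dx": 0, "dy": -0.001, "dz": 0, "twist": 0, "fingers": 0.5}, {"dx": 0, "dy": -0.001, "dz": 0, "twist": 0, "fingers": 0.5}])

```text
time_s: 11.62
tcp_pos: [0.5244, 0.0237, 0.0023]
tool_rot: [-0.0, 0.692, 0.722, 0.0]
ft_force: [1.1, 0.7, -0.2]
opening: 0.499
grasp_force: 0.5
```

```bash
python3 - <<'E'
from h import *
w=snap("wrist")
s=r.get_state();print(s["tcp_pos"],s["ft_force"])
im=w["image"].astype(int)
c=im[200:330,255:265].mean(1);sat=c.max(1)-c.min(1)
v=200+np.flatnonzero(sat<60)[0];print('rim top',v,onz(w,260,v,.017),onz(w,260,v,.0))
E
```

```text
[0.52435103 0.02372346 0.00230388] [ 0.69537594  1.20211703 -0.25032011]
rim top 252 [0.52523798 0.02890218 0.017     ] [0.52575594 0.02004949 0.        ]
```

Call:
servo_tool(deltas=[{"dx": 0, "dy": -0.001, "dz": 0, "twist": 0, "fingers": 0.5}, {"dx": 0, "dy": -0.001, "dz": 0, "twist": 0, "fingers": 0.5}])

```text
time_s: 11.92
tcp_pos: [0.5244, 0.0229, 0.0023]
tool_rot: [-0.0, 0.692, 0.722, 0.0]
ft_force: [0.6, 2.6, -0.6]
opening: 0.501
grasp_force: 1.2
```

Call:
servo_tool(deltas=[{"dx": 0, "dy": -0.001, "dz": 0, "twist": 0, "fingers": 0.5}, {"dx": 0, "dy": -0.001, "dz": 0, "twist": 0, "fingers": 0.5}])

```text
time_s: 12.18
tcp_pos: [0.5243, 0.0224, 0.0023]
tool_rot: [-0.0, 0.692, 0.722, 0.001]
ft_force: [0.1, 5.3, -0.1]
opening: 0.494
grasp_force: 2.2
```

```bash
python3 - <<'E'
from h import *
w=snap("wrist")
s=r.get_state();print(s["tcp_pos"],s["ft_force"],s["grasp_force"])
im=w["image"].astype(int)
c=im[200:330,255:265].mean(1);sat=c.max(1)-c.min(1)
v=200+np.flatnonzero(sat<60)[0];print('rim top',v)
E
```

```text
[0.52431634 0.02239539 0.0022997 ] [ 1.02482669  5.10245615 -0.09294338] 2.151835929282697
rim top 251
```

The push force has risen to 5 N, so the reel bears on both rollers. I'll back off, lift and check from above with the post in view.

Call:
servo_tool(deltas=[{"dx": 0, "dy": 0.003, "dz": 0, "twist": 0, "fingers": 0.5}, {"dx": 0, "dy": 0.015, "dz": 0, "twist": 0, "fingers": 0.5}, {"dx": 0, "dy": 0.035, "dz": 0, "twist": 0, "fingers": 0.5}, {"dx": 0, "dy": 0.05, "dz": 0.02, "twist": 0, "fingers": 0.6}, {"dx": 0, "dy": 0.05, "dz": 0.08, "twist": 0, "fingers": 0.8}, {"dx": 0, "dy": 0.05, "dz": 0.14, "twist": 0, "fingers": 0.9}, {"dx": 0, "dy": 0.03, "dz": 0.2, "twist": 0, "fingers": 0.9}, {"dx": 0.02, "dy": -0.02, "dz": 0.23, "twist": 0, "fingers": 0.9}, {"dx": 0.025, "dy": -0.08, "dz": 0.25, "twist": 0, "fingers": 0.9}, {"dx": 0.025, "dy": -0.13, "dz": 0.26, "twist": 0, "fingers": 0.9}, {"dx": 0.025, "dy": -0.17, "dz": 0.26, "twist": 0, "fingers": 0.9}, {"dx": 0.025, "dy": -0.17, "dz": 0.26, "twist": 0, "fingers": 0.9}])

```text
time_s: 13.72
tcp_pos: [0.5491, -0.1509, 0.2623]
tool_rot: [0.0, 0.693, 0.721, -0.001]
ft_force: [0.2, -0.1, -0.6]
opening: 0.906
grasp_force: 0.0
```

```bash
python3 - <<'E'
from h import *
import pickle
w=snap("wrist");reel(w);pickle.dump(w,open('w8.pkl','wb'))
cv2.imwrite('pics/w8.png',cv2.resize(w["image"][:,:,::-1],None,fx=1.5,fy=1.5,interpolation=cv2.INTER_CUBIC))
s=r.get_state();print(s["tcp_pos"],s["ft_force"],s["opening"])
E
```

```text
reel? [ 0.8334 -0.4818  0.0498] fill 0.42 [419.05691057 371.02439024]
reel? [ 0.4705 -0.3715  0.0549] fill 0.43 [197.29032258 304.12258065]
reel? [ 0.3316 -0.062   0.0371] fill 0.24 [82.10322581 80.        ]
[ 0.54898697 -0.14916265  0.26203521] [ 0.38573241 -0.46659731  1.30701172] 0.899621160095367
```

View pics/w8.png

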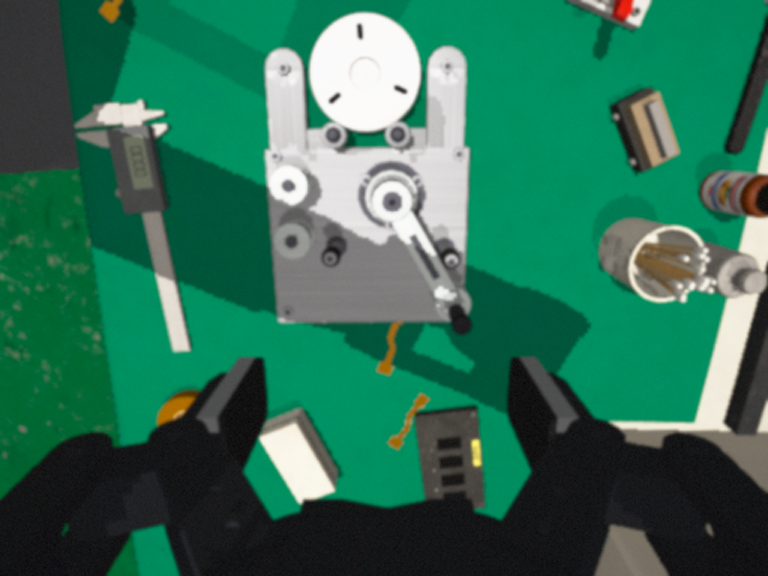

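The picture (×1.5) shows the reel at (365,72), lying in the throat against both rollers at (335,133) and (400,133). The black post head is at about (460,325) and both of its sides are clear. Now the positions.

```bash
python3 - <<'E'
from h import *
import pickle
w=pickle.load(open('w8.pkl','rb'));im=w["image"]
# reel: white blob, open away bridges, fit circle
g=cv2.cvtColor(im,cv2.COLOR_RGB2HSV);m=((g[:,:,2]>222)).astype(np.uint8);m[100:]=0;m[:,:195]=0;m[:,290:]=0
c=max(cv2.findContours(m,cv2.RETR_EXTERNAL,cv2.CHAIN_APPROX_NONE)[0],key=cv2.contourArea)
P=np.array([onz(w,*p[0],.017)[:2] for p in c],np.float32);print('reel',cv2.minEnclosingCircle(P))
for nm,u,v,z in [('r1',335,132,.031),('r2',400,132,.031),('hub',392,201,.064),('b1',284,69,.008),('b2',448,69,.008)]:
    print(nm,onz(w,(u-.25)/1.5,(v-.25)/1.5,z))
d=(im.max(2)<50).astype(np.uint8);n,l,st,ce=cv2.connectedComponentsWithStats(d)
for i in range(1,n):
    if 280<ce[i][0]<330 and 190<ce[i][1]<235: print(st[i],ce[i],[onz(w,*ce[i],z) for z in(.076,.09)])
# predicted post
from numpy import sin,cos
S=np.array([.5266,-.0195]);y=.05;R=np.array([[cos(y),-sin(y)],[sin(y),cos(y)]])
for q in(0,1.1):
    a=np.radians(30)-q;print(q,S+R@(np.array([.02,-.095])+.1*np.array([sin(a),-cos(a)])))
print(proj(w,[.6056,-.1974,.09]))
E
```

```text
reel ((0.5268381237983704, -0.02249756269156933), 0.04226542264223099)
r1 [ 0.50605603 -0.06764006  0.031     ]
r2 [ 0.5558082  -0.06575623  0.031     ]
hub [ 0.55139932 -0.11498055  0.064     ]
b1 [ 0.46269018 -0.02045642  0.008     ]
b2 [ 0.59201611 -0.01564308  0.008     ]
[300 204  14  19 188] [306.19680851 213.45212766] [array([ 0.6057378 , -0.20056563,  0.076     ]), array([ 0.6032052 , -0.19538828,  0.09      ])]
0 [ 0.60558886 -0.19737704]
1.1 [ 0.50108052 -0.19984377]
(np.float64(308.24372078016745), np.float64(215.27347136664787))
```

The reel is seated and the post is at about (0.605, -0.198). I'll come down over it with the fingers straddling it in x.

Call:
servo_tool(deltas=[{"dx": 0.04, "dy": -0.035, "dz": -0.01, "twist": 0, "fingers": 0.5}, {"dx": 0.056, "dy": -0.049, "dz": -0.04, "twist": 0, "fingers": 0.5}, {"dx": 0.056, "dy": -0.049, "dz": -0.08, "twist": 0, "fingers": 0.5}, {"dx": 0.056, "dy": -0.049, "dz": -0.12, "twist": 0, "fingers": 0.5}, {"dx": 0.056, "dy": -0.049, "dz": -0.15, "twist": 0, "fingers": 0.5}, {"dx": 0.056, "dy": -0.049, "dz": -0.15, "twist": 0, "fingers": 0.5}])

```text
time_s: 14.52
tcp_pos: [0.6025, -0.1943, 0.1084]
tool_rot: [-0.004, 0.691, 0.723, -0.001]
ft_force: [0.3, -0.2, -0.9]
opening: 0.501
grasp_force: 0.0
```

```bash
python3 - <<'E'
from h import *
w=snap("wrist","w9");im=w["image"]
s=r.get_state();print(s["tcp_pos"],s["ft_force"],s["opening"]);print(proj(w,[.605,-.198,.09]),proj(w,s["tcp_pos"]))
cv2.imwrite('pics/w9.png',im[:,:,::-1])
E
```

```text
[ 0.60438254 -0.19541     0.11091483] [0.5502894  0.08902007 1.69553301] 0.49893627715516575
(np.float64(261.88148050861514), np.float64(238.87222497566717)) (np.float64(261.11178348281135), np.float64(251.98761822905655))
```

View pics/w9.png

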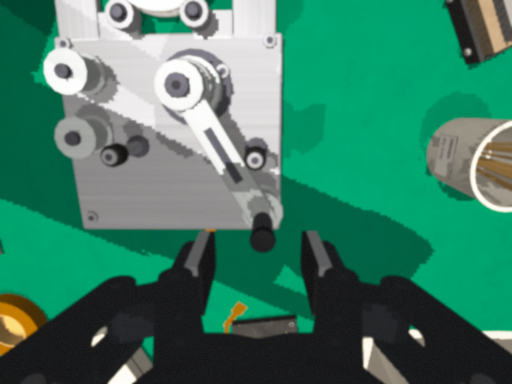

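The post head is at (262,238), where it was predicted, and central between the fingers at (205,245) and (315,245). I'll descend and grip.

Call:
servo_tool(deltas=[{"dx": 0, "dy": 0, "dz": -0.02, "twist": 0, "fingers": 0.5}, {"dx": 0, "dy": 0, "dz": -0.04, "twist": 0, "fingers": 0.5}, {"dx": 0, "dy": 0, "dz": -0.05, "twist": 0, "fingers": 0.4}, {"dx": 0, "dy": 0, "dz": -0.05, "twist": 0, "fingers": 0.25}, {"dx": 0, "dy": 0, "dz": -0.05, "twist": 0, "fingers": 0.1}, {"dx": 0, "dy": 0, "dz": -0.05, "twist": 0, "fingers": 0.0}, {"dx": 0, "dy": 0, "dz": -0.05, "twist": 0, "fingers": 0.0}, {"dx": 0, "dy": 0, "dz": -0.05, "twist": 0, "fingers": 0.0}], squeeze=30)

```text
time_s: 15.58
tcp_pos: [0.6052, -0.1974, 0.0621]
tool_rot: [-0.0, 0.692, 0.722, -0.0]
ft_force: [-0.6, -0.3, -5.1]
opening: 0.14
grasp_force: 29.4
```

Gripped with an opening of about 12 mm. I'll swing along the arc to about 0.5 rad and check the forces.

Call:
servo_tool(deltas=[{"dx": -0.0043, "dy": -0.0026, "dz": 0, "twist": 0, "fingers": 0}, {"dx": -0.0087, "dy": -0.005, "dz": 0, "twist": 0, "fingers": 0}, {"dx": -0.0132, "dy": -0.0072, "dz": 0, "twist": 0, "fingers": 0}, {"dx": -0.0178, "dy": -0.0091, "dz": 0, "twist": 0, "fingers": 0}, {"dx": -0.0225, "dy": -0.0108, "dz": 0, "twist": 0, "fingers": 0}, {"dx": -0.0272, "dy": -0.0123, "dz": 0, "twist": 0, "fingers": 0}, {"dx": -0.0321, "dy": -0.0135, "dz": 0, "twist": 0, "fingers": 0}, {"dx": -0.037, "dy": -0.0145, "dz": 0, "twist": 0, "fingers": 0}, {"dx": -0.0419, "dy": -0.0152, "dz": 0, "twist": 0, "fingers": 0}, {"dx": -0.0469, "dy": -0.0157, "dz": 0, "twist": 0, "fingers": 0}, {"dx": -0.0469, "dy": -0.0157, "dz": 0, "twist": 0, "fingers": 0}], squeeze=45)

```text
time_s: 16.95
tcp_pos: [0.5606, -0.2156, 0.0623]
tool_rot: [0.004, 0.692, 0.722, 0.001]
ft_force: [8.6, -6.2, -13.6]
opening: 0.133
grasp_force: 44.0
```

Forces are moderate. I'll continue to about 1.0 rad.

Call:
servo_tool(deltas=[{"dx": -0.005, "dy": -0.0003, "dz": 0, "twist": 0, "fingers": 0}, {"dx": -0.01, "dy": -0.0003, "dz": 0, "twist": 0, "fingers": 0}, {"dx": -0.015, "dy": 0.0001, "dz": 0, "twist": 0, "fingers": 0}, {"dx": -0.02, "dy": 0.0005, "dz": 0, "twist": 0, "fingers": 0}, {"dx": -0.025, "dy": 0.0013, "dz": 0, "twist": 0, "fingers": 0}, {"dx": -0.0298, "dy": 0.0022, "dz": 0, "twist": 0, "fingers": 0}, {"dx": -0.0346, "dy": 0.0035, "dz": 0, "twist": 0, "fingers": 0}, {"dx": -0.0394, "dy": 0.005, "dz": 0, "twist": 0, "fingers": 0}, {"dx": -0.044, "dy": 0.0067, "dz": 0, "twist": 0, "fingers": 0}, {"dx": -0.0487, "dy": 0.0086, "dz": 0, "twist": 0, "fingers": 0}, {"dx": -0.0487, "dy": 0.0086, "dz": 0, "twist": 0, "fingers": 0}], squeeze=40)

```text
time_s: 18.32
tcp_pos: [0.5115, -0.2074, 0.0628]
tool_rot: [0.004, 0.692, 0.722, -0.0]
ft_force: [5.8, -7.2, -11.6]
opening: 0.137
grasp_force: 43.3
```

```bash
python3 - <<'E'
from h import *
import pickle
w=snap("wrist","w10");t=snap("top","t10");s=r.get_state();print(s["tcp_pos"],s["ft_force"],s["opening"],s["grasp_force"])
cv2.imwrite('pics/m10.png',np.hstack([w["image"][:,:,::-1],cv2.resize(t["image"][130:230,230:345,::-1],(286,384))[:, :]]))
E
```

```text
[ 0.51160871 -0.20751486  0.06281422] [  6.03640985  -6.87124624 -11.19146388] 0.13171473128355707 43.33249568939209
```

View pics/m10.png

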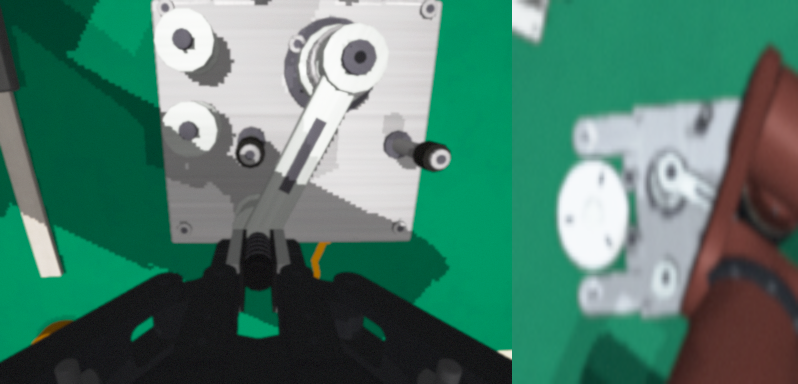

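The post is held between the fingers at (258,260), the arm bar is close to the forward stop post at (250,152), and the reel is still in the throat (right panel, (593,213)). I'll make the last part slowly onto the stop.

Call:
servo_tool(deltas=[{"dx": -0.0023, "dy": 0.001, "dz": 0, "twist": 0, "fingers": 0}, {"dx": -0.0045, "dy": 0.0021, "dz": 0, "twist": 0, "fingers": 0}, {"dx": -0.0067, "dy": 0.0033, "dz": 0, "twist": 0, "fingers": 0}, {"dx": -0.0089, "dy": 0.0046, "dz": 0, "twist": 0, "fingers": 0}, {"dx": -0.0089, "dy": 0.0046, "dz": 0, "twist": 0, "fingers": 0}, {"dx": -0.0089, "dy": 0.0046, "dz": 0, "twist": 0, "fingers": 0}])

```text
time_s: 19.18
tcp_pos: [0.5032, -0.2038, 0.063]
tool_rot: [0.005, 0.692, 0.722, -0.0]
ft_force: [5.8, -9.6, -13.0]
opening: 0.13
grasp_force: 43.1
```

Call:
servo_tool(deltas=[{"dx": -0.001, "dy": 0.0006, "dz": 0, "twist": 0, "fingers": 0}, {"dx": -0.002, "dy": 0.0012, "dz": 0, "twist": 0, "fingers": 0}, {"dx": -0.002, "dy": 0.0012, "dz": 0, "twist": 0, "fingers": 0}])

```text
time_s: 19.55
tcp_pos: [0.5007, -0.2019, 0.063]
tool_rot: [0.004, 0.692, 0.722, -0.0]
ft_force: [4.7, -6.9, -9.8]
opening: 0.139
grasp_force: 43.2
```

Call:
servo_tool(deltas=[{"dx": -0.001, "dy": 0.0006, "dz": 0, "twist": 0, "fingers": 0}, {"dx": -0.002, "dy": 0.0012, "dz": 0, "twist": 0, "fingers": 0}, {"dx": -0.002, "dy": 0.0012, "dz": 0, "twist": 0, "fingers": 0}])

```text
time_s: 19.92
tcp_pos: [0.5005, -0.2017, 0.0631]
tool_rot: [0.007, 0.691, 0.722, 0.0]
ft_force: [10.0, -9.3, -15.8]
opening: 0.132
grasp_force: 42.7
```

Call:
servo_tool(deltas=[{"dx": -0.001, "dy": 0.0006, "dz": 0, "twist": 0, "fingers": 0}, {"dx": -0.001, "dy": 0.0006, "dz": 0, "twist": 0, "fingers": 0}])

```text
time_s: 20.18
tcp_pos: [0.5004, -0.2017, 0.0631]
tool_rot: [0.008, 0.692, 0.722, 0.001]
ft_force: [12.9, -10.5, -19.3]
opening: 0.134
grasp_force: 42.6
```

Call:
servo_tool(deltas=[{"dx": -0.001, "dy": 0.0006, "dz": 0, "twist": 0, "fingers": 0}, {"dx": -0.001, "dy": 0.0006, "dz": 0, "twist": 0, "fingers": 0}])

```text
time_s: 20.42
tcp_pos: [0.5003, -0.2017, 0.0632]
tool_rot: [0.009, 0.692, 0.722, 0.001]
ft_force: [14.2, -11.8, -21.6]
opening: 0.136
grasp_force: 42.5
```

The TCP no longer advances while the force rises, so the arm is on the stop. I'll hold briefly and check the reel.

Call:
servo_tool(deltas=[{"dx": 0, "dy": 0, "dz": 0, "twist": 0, "fingers": 0}, {"dx": 0, "dy": 0, "dz": 0, "twist": 0, "fingers": 0}, {"dx": 0, "dy": 0, "dz": 0, "twist": 0, "fingers": 0}, {"dx": 0, "dy": 0, "dz": 0, "twist": 0, "fingers": 0}, {"dx": 0, "dy": 0, "dz": 0, "twist": 0, "fingers": 0}])

```text
time_s: 21.05
tcp_pos: [0.5003, -0.2016, 0.0632]
tool_rot: [0.009, 0.692, 0.722, 0.001]
ft_force: [14.8, -12.6, -21.1]
opening: 0.138
grasp_force: 42.5
```

```bash
python3 - <<'E'
from h import *
w=snap("wrist");t=snap("top");s=r.get_state();print(s["tcp_pos"],s["ft_force"],s["grasp_force"],s["time_s"])
# reel in top: white blob circle, before/after bias known (-.0014,-.003)
c=t["image"][150:220,235:290].astype(int);m=(c.min(2)>200).astype(np.uint8)
k=max(cv2.findContours(m,cv2.RETR_EXTERNAL,cv2.CHAIN_APPROX_NONE)[0],key=cv2.contourArea)
P=np.array([onz(t,p[0][0]+235,p[0][1]+150,.017)[:2] for p in k],np.float32);print('reel',cv2.minEnclosingCircle(P))
cv2.imwrite('pics/m11.png',np.hstack([w["image"][:,:,::-1][:300],cv2.resize(t["image"][140:220,230:306,::-1],(285,300))]))
E
```

```text
[ 0.50035028 -0.20162652  0.06318134] [ 14.47624946 -11.92378828 -20.38340597] 42.47126877307892 21.15
reel ((0.525556206703186, -0.024456148967146873), 0.042710188776254654)
```

View pics/m11.png

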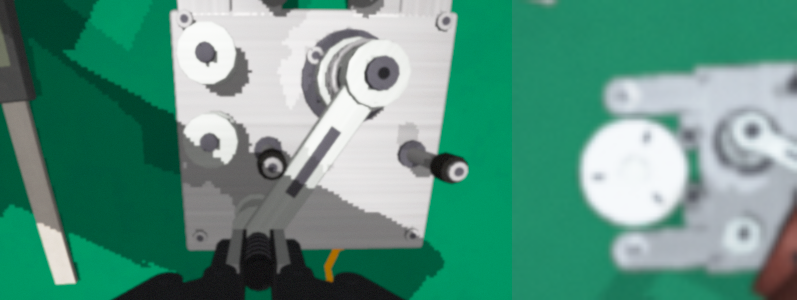

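The arm bar is against the forward stop at (272,163) and the post is gripped at (258,260). The reel still sits against the rollers in the right panel at (634,172), about (0.527, -0.0215) after correcting the top camera's offset. Handing in.

```bash
python3 -c "
from workcell import r
print(r.close_job())"
```

```text
the job is handed in; nothing more can be done
None
```

I handed in the job at about 21 s of the 58 s allowed: the large reel is seated against both rim rollers and the fingers still hold the tension arm on its forward stop; the hand-in gave no verdict.

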